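# Fetch the wagon from behind the jar and pot

## Robot

A 6-joint arm with a two-finger parallel gripper is mounted at the origin on a cart in front of the work surface, level with it; the furniture and walls round the work are solid. World frame = base frame: x ahead of the robot, y to its left, z up, the work surface at z = 0. Lengths are in m, angles in rad, forces in N, time in s.
With the tool pointing down it reaches from about 0.275 to 0.775 m from the base axis. Payload 14.6 kg.
Tool frame: the origin (TCP) lies midway between the tips of the shut fingers; the grasp point (between the pads) lies 19 mm behind it; z points along the fingers, y is the line along which they close (so a half turn about z gives the same grasp; the last joint's range is limited). The gripper opens to 85 mm and grips with 20 to 120 N. Pads are 22 mm wide; open, the fingers measure 114 mm over their backs; the gripper's body (76 mm by 85 mm) begins 54 mm behind the grasp point. The pads swing forward as they close: fully open they stand 13 mm farther back than shut.
Start: joints at [0.996, 0.263, -0.048, 1.259, 0, 1.415], TCP at [0.214, 0.479, 0.231] pointing down, gripper open.
Joint ranges: [-2.65, 2.65], [-0.89, 1.7], [-1.18, 1.37], [-2.13, 2.11], [-1.35, 1.29], [-3.14, 3.14]. Speed limits (rad/s): [1.89, 1.89, 2.57, 2.79, 3.14, 3.14].

## Interface

Orientations are given as a unit quaternion [x, y, z, w].
In Python, from station import manip gives the robot as it stands. Calls block until the motion is done:
- manip.goto(position, orientation): joint-space move of the TCP to a pose.
- manip.move_l(position, attitude=None, rate=0.15, force_limit=None): straight line of the TCP; attitude=None keeps the orientation; rate is the mean speed in m/s. With force_limit (N) it stops when the force on the tool has changed by that much, and returns True; else False.
- manip.move_joints(angles): joint-space move.
- manip.command_gripper(opening, force=None): opening from 0.0 (shut) to 1.0 (fully open); force is the grip in N (None keeps the last); returns when the fingers have stopped.
- manip.wait(seconds).
- manip.ik(position, orientation): joint angles nearest the present ones, or None.
- manip.get_obs(): the state.
- manip.camera(name): name is "side" or "top" or "wrist"; returns a dict with "color" (480x640x3 uint8, red, green, blue), "depth" (480x640 float32, m along the optical axis (not along the pixel's ray), 0 where there is no reading), "fx", "fy", "cx", "cy" (pixels), "xyz" and "attitude" of the camera in the world. Camera axes: x right, y down, z forward; pixel columns grow to the right and rows downward; lengths in m; the calibration is good to about 2 mm. A picture is of the moment at which its call begins.
A pose or a line that the arm cannot do raises manip.IKError and nothing moves.
- manip.finish_job(): hands the job in; it is judged then, once.
Trained networks look in a picture, given as the dict that the camera call returned (one of the last four; its "shot" number tells which), for a name from the list of things; names that differ only in an ending like _2 or _b are one class to them, and where a whole thing is asked for, a point or a joint stands for the part that bears it (a point fixed in the world has none). Each returns a list of dicts, best first, with "conf" (0 to 1); they miss things now and then, are a little off and sometimes report something else, mostly with a low value. They report only what shows in the picture. A call takes as long as a camera call.
- manip.look_for(picture, thing): "box" ([left, top, right, bottom] in pixels, round what is visible of it).
- manip.outline_of(picture, thing): "mask" (480x640 bool, what is visible of it) and "box" ([left, top, right, bottom] in pixels, round what is visible of it).
The state is a dict: "clock": time; "qpos": joint angles; "dq": joint speeds; "effort": joint torques, N m; "tcp_pos": TCP position; "ee_rot": TCP orientation; "wrist_force": force on the tool from outside, world axes, zero at the start; "torque": the same for the moment, N m; "width": opening from 0.0 (shut) to 1.0 (fully open); "grasp_force": force on a finger pad.
Only numpy, scipy, OpenCV 4.12 (cv2) and the standard library are available. Lean on these libraries where they do the work, as an engineer would, in place of code of your own. Each camera call takes 0.05 s, during which the arm holds its last target. There are 200 camera calls.

## Task

The brown open coal wagon is wanted on the track on the small plywood board, but it stands at the back of the wooden stand behind the jar, the grey rail-cleaning block and the paint pot. Clear all three onto the dark rubber mat, upright, before you move the wagon; then set the wagon on the middle of that track, lined up along it (either way round), and only after that put the jar, block and pot back upright, each on the very cork disc where it stood at the start, the block turned as it was. Knock nothing over, and leave the roll of tape and the tin where they are.

Things in the scene. Friction and masses are not known exactly. Their poses are not given: they have to be found in the camera images.
- stand: Fixed wooden board, 124 (own x) by 262 (own y) mm, flat top 12 mm above the worktop. Origin: centre of its underside; z up; -x side towards the robot. Flush in the top: three cork discs 50 mm across, centred at own x = -34, own y = -80, 0 and +80 mm (what stands on which disc varies); behind them, at own x = +22, two brass strips along own y on which the wagon starts.
- mat: Fixed dark rubber mat, 110 (own x) by 190 (own y) mm, 8 mm thick: the side area. Origin: centre of its underside; z up. It lies in front of the stand, to the left or to the right.
- track_board: Fixed plywood board, 70 (own x) by 190 (own y) mm, 10 mm thick, carrying a 165 mm length of model track along its middle (rails along own y, 41 mm wide, 5 mm high, so that a wagon on it stands 15 mm above the worktop). Origin: centre of the board's underside; z up. It lies in front of the stand, on the other side from the mat.
- wagon: Brown open model goods wagon with coal, 45 (own x) by 129 (own y) mm, 46 high, 0.09 kg, loose. Origin: centre, at the underside of the wheels (which do not turn); z up. Rigid sides 42 mm apart (own x), 17 to 41 mm above the origin, over own y = -52 to 52: grasp across them. Starts on the stand, own y along the stand's own y, some 10 mm behind the jar.
- jar: Round clear jar of ballast with an orange screw lid (lid fixed), 45 mm across, 65 mm high, about 0.11 kg, loose. Origin: centre of its underside; z up. At the start it stands centred on one of the cork discs.
- block: Plain grey rectangular rail-cleaning block, 28 (own x) by 55 (own y) by 16 (own z, high) mm, about 0.03 kg, loose. Origin: centre of its underside; z up. At the start it lies flat, centred on one of the cork discs, its length (own y) along the stand's own x: grasp it across its 28 mm width.
- pot: Small round paint pot with a cream lid (fixed), 28 mm across, 32 mm high, about 0.035 kg, loose. Origin: centre of its underside; z up. At the start it stands centred on one of the cork discs.
- tape: Roll of masking tape lying flat, 60 mm across, 18 mm high, loose, lying between the mat and the plywood board. Origin: centre of its underside. Not to be disturbed.
- pin_tin: Closed red tin, 70 by 117 mm, 34 mm high, loose, far left. Origin: centre of its underside. Not to be disturbed.

How it is judged:
On the way, in this order (a step that is already met when the one before it is completed fails the run):
1. the jar, the block and the pot all stand upright on the mat (centres over it), the wagon still where it was (within 15 mm) (x of jar in the frame of mat between -0.055 and 0.055 m and y of jar in the frame of mat between -0.095 and 0.095 m and z of each of jar, block, pot in the frame of mat below 0.013 m and angle between each of jar, block, pot's own z axis and vertical below 0.15 rad and linear speed of each of jar, block, pot below 0.03 m/s and x of block in the frame of mat between -0.055 and 0.055 m and y of block in the frame of mat between -0.095 and 0.095 m and x of pot in the frame of mat between -0.055 and 0.055 m and y of pot in the frame of mat between -0.095 and 0.095 m and distance of wagon from where it was at the start of the episode below 0.015 m), for 0.2 s.
2. the wagon stands on the track, let go, while the jar, the block and the pot are still on the mat (x of wagon in the frame of track_board between -0.01 and 0.01 m and y of wagon in the frame of track_board between -0.02 and 0.02 m and z of wagon in the frame of track_board between 0.012 and 0.019 m and angle between wagon's own z axis and vertical below 0.1 rad and angle between the y axis of wagon and the y axis of track_board, either way round below 0.14 rad and linear speed of each of wagon, jar, block, pot below 0.03 m/s and x of jar in the frame of mat between -0.055 and 0.055 m and y of jar in the frame of mat between -0.095 and 0.095 m and z of each of jar, block, pot in the frame of mat below 0.013 m and angle between each of jar, block, pot's own z axis and vertical below 0.15 rad and x of block in the frame of mat between -0.055 and 0.055 m and y of block in the frame of mat between -0.095 and 0.095 m and x of pot in the frame of mat between -0.055 and 0.055 m and y of pot in the frame of mat between -0.095 and 0.095 m and contact force between the fingers and wagon below 0.1 N), for 0.2 s.
At the end, for the whole second after the job is handed in: The wagon stands on the track within 10 mm across and 20 mm along of its centre and within 0.14 rad of the rails, either way round; jar, block and pot stand upright within 14 mm of where each started, the block's length within 0.2 rad of the stand's own x; all at rest (x of wagon in the frame of track_board between -0.01 and 0.01 m and y of wagon in the frame of track_board between -0.02 and 0.02 m and z of wagon in the frame of track_board between 0.012 and 0.019 m and angle between wagon's own z axis and vertical below 0.1 rad and angle between the y axis of wagon and the y axis of track_board, either way round below 0.14 rad and linear speed of wagon below 0.03 m/s and distance of each of jar, block, pot from where it was at the start of the episode below 0.014 m and angle between each of jar, block, pot's own z axis and vertical below 0.12 rad and linear speed of each of jar, block, pot below 0.02 m/s and angular speed of each of jar, block, pot below 0.3 rad/s and angle between the y axis of block and the x axis of stand, either way round below 0.2 rad); the robot touches nothing.
It fails at once if the roll of tape moved by more than 25 mm (distance of tape from where it was at the start of the episode above 0.025 m).
It fails at once if the tin moved by more than 25 mm (distance of pin_tin from where it was at the start of the episode above 0.025 m).
It fails at once if the jar, the block, the pot or the wagon knocked over (angle between any of jar, block, pot, wagon's own z axis and vertical above 0.8 rad).
It also fails if it takes over 152 s, if anything falls off the work surface, if the arm or the gripper's body presses on something with over 40 N, if the wrist force passes 120 N, or if a joint passes its speed limit or range.

## Working session

There is one attempt and no reset: what is moved stays moved. The work goes in short steps, each a Python script; the robot and the scene stay as the last script left them, time stands still between calls to the robot, and variables do not carry over. Pictures are saved under pics/ and viewed, at most 14 in all, crops included, and the job is handed in when it is done.

```bash
mkdir -p pics && cat > h.py <<'E'
import numpy as np, cv2
from scipy.spatial.transform import Rotation as R
from station import manip
def cloud(p):
    v,u=np.mgrid[:480,:640]; d=p["depth"]
    c=np.stack([(u-p["cx"])/p["fx"]*d,(v-p["cy"])/p["fy"]*d,d],-1)
    return R.from_quat(p["attitude"]).apply(c.reshape(-1,3)).reshape(480,640,3)+p["xyz"]
def save(p,n): cv2.imwrite(f"pics/{n}.png",p["color"][:,:,::-1])
def q(yaw):  # tool down, tool y axis along world direction yaw+... : x axis at yaw
    return (R.from_euler('z',yaw)*R.from_euler('x',np.pi)).as_quat()
E
cat > look.py <<'E'
from h import *
import sys
p=manip.camera(sys.argv[1]); save(p,sys.argv[2]); C=cloud(p)
print(p["xyz"],R.from_quat(p["attitude"]).as_matrix()[:,2])
for t in sys.argv[3:]:
    for o in manip.outline_of(p,t)[:2]:
        m=o["mask"]&(p["depth"]>0); X=C[m]
        if len(X)<10: continue
        zt=np.percentile(X[:,2],95); T=X[X[:,2]>zt-.006]
        r=cv2.minAreaRect((T[:,:2]*1000).astype(np.float32))
        bx=cv2.boxPoints(r); e=[bx[1]-bx[0],bx[2]-bx[1]]; L=max(e,key=np.linalg.norm)
        print(t,round(o["conf"],2),np.round(o["box"]),"ztop %.3f"%zt,"rect c",np.round(r[0],1),"size",np.round(r[1],1),"long dir deg %.1f"%np.degrees(np.arctan2(L[1],L[0])))
E
python3 look.py top top1 stand mat track_board wagon jar block pot tape pin_tin; python3 -c "
from h import *
o=manip.get_obs();print(o['clock'],o['tcp_pos'],R.from_quat(o['ee_rot']).as_matrix())"
```

```text
[0.30870612 0.05444918 1.22864964] [ 0.17991096 -0.00889791 -0.98364266]
stand 0.74 [266. 181. 379. 244.] ztop 0.015 rect c [590.3  42.3] size [123.9 260.4] long dir deg -81.7
mat 0.83 [210. 258. 295. 310.] ztop 0.011 rect c [421.4 201.1] size [190.1 109.4] long dir deg 84.1
track_board 0.82 [386. 265. 464. 303.] ztop 0.014 rect c [ 419.6 -196. ] size [189.1  71.3] long dir deg 87.0
wagon 0.96 [296. 184. 350. 216.] ztop 0.055 rect c [612.7  39.8] size [ 43.4 104.9] long dir deg -81.4
jar 0.89 [279. 215. 298. 243.] ztop 0.079 rect c [545.  116.2] size [36.4 36.1] long dir deg 0.7
block 0.51 [350. 206. 364. 234.] ztop 0.031 rect c [568.3 -41.4] size [54.5 27.9] long dir deg 8.5
pot 0.54 [314. 217. 326. 234.] ztop 0.045 rect c [557.   37.1] size [23.2 24.3] long dir deg -0.1
tape 0.7 [320. 287. 347. 312.] ztop 0.020 rect c [384.8  13.4] size [53.6 57.1] long dir deg -45.2
pin_tin 0.68 [195. 147. 231. 202.] ztop 0.037 rect c [683.7 297.4] size [ 67.2 117.4] long dir deg -12.1
0.5 [0.21397124 0.47940065 0.23127913] [[-9.13170404e-01  4.07577985e-01 -1.48361162e-05]
 [ 4.07577985e-01  9.13170404e-01 -1.02177894e-05]
 [ 9.38335624e-06 -1.53774572e-05 -1.00000000e+00]]
```

View pics/top1.png

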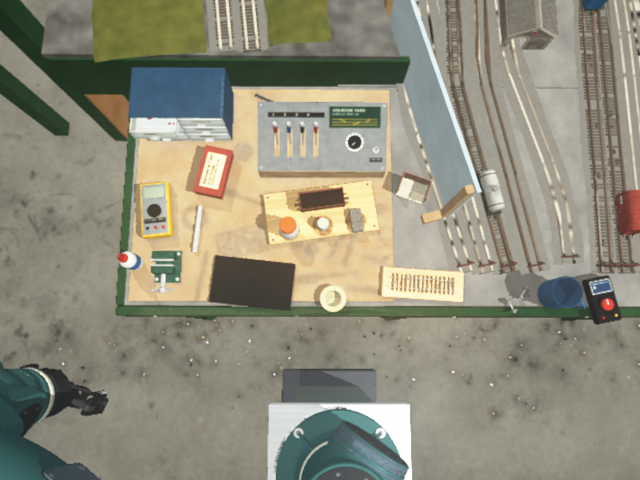

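The top view shows the jar (288,228), pot (322,225) and block (355,220) in front of the wagon (322,198). The mat is on the left at (252,282), the track board on the right at (424,284), and the tape between them at (333,297). The measured positions fit the stand geometry to within about 1 mm. Next I'll check nearby obstacle heights and IK.

```bash
cat >> h.py <<'E'
def fr(c,deg):
    a=np.radians(deg); M=np.array([[np.cos(a),-np.sin(a)],[np.sin(a),np.cos(a)]])
    return lambda x,y: np.array(c)+M@[x,y]
S=fr((.5903,.0420),8.3); M=fr((.4214,.2011),-5.9); T=fr((.4196,-.1960),-3)
Q=q(np.radians(8.3)); QW=q(np.radians(98.5)); QT=q(np.radians(87))
HOME={"jar":S(-.034,.08),"pot":S(-.034,0),"block":S(-.034,-.08)}
MAT={"jar":M(-.015,.062),"pot":M(.025,0),"block":M(-.01,-.062)}
W=np.array([.6124,.0398])
# name: TCP height above object underside, opening before / released
G={"jar":(.022,.75,.68),"pot":(.004,.58,.50),"block":(.0015,.58,.48)}
E
python3 - <<'E'
from h import *
p=manip.camera("top"); C=cloud(p)
def mx(x0,x1,y0,y1):
    m=(C[...,0]>x0)&(C[...,0]<x1)&(C[...,1]>y0)&(C[...,1]<y1)&(p["depth"]>0)
    return np.round(C[m][:,2].max(),3)
for x in np.arange(.64,.80,.02): print("x%.2f"%x,mx(x,x+.02,-.1,.15))
for y in np.arange(-.46,-.26,.04): print("y%.2f"%y,[mx(x,x+.05,y,y+.04) for x in (.35,.4,.45,.5,.55)])
for n in HOME: print(n,HOME[n],MAT[n])
for c,qq in [(HOME["jar"],Q),(HOME["block"],Q),(MAT["jar"],Q),(MAT["block"],Q),(W,QW),(W,q(np.radians(-81.5))),(T(0,0),QT),(T(0,0),q(np.radians(-93)))]:
    for z in (.02,.2): r=manip.ik([*c,z],qq); print(None if r is None else np.round(r,2))
E
```

```text
x0.64 0.053
x0.66 0.057
x0.68 0.064
x0.70 0.071
x0.72 0.098
x0.74 0.156
x0.76 0.092
x0.78 0.098
x0.80 0.104
y-0.46 [np.float64(0.018), np.float64(0.018), np.float64(0.023), np.float64(0.014), np.float64(0.012)]
y-0.42 [np.float64(0.021), np.float64(0.012), np.float64(0.024), np.float64(0.016), np.float64(0.054)]
y-0.38 [np.float64(0.002), np.float64(0.006), np.float64(0.023), np.float64(0.013), np.float64(0.061)]
y-0.34 [np.float64(0.004), np.float64(0.007), np.float64(0.021), np.float64(0.012), np.float64(0.011)]
y-0.30 [np.float64(0.014), np.float64(0.017), np.float64(0.023), np.float64(0.012), np.float64(0.245)]
jar [0.54510763 0.11625395] [0.4128526  0.26431346]
pot [0.55665612 0.03709189] [0.44626757 0.19853019]
block [ 0.56820462 -0.04207017] [0.40507983 0.14045635]
[ 0.06  0.47 -0.35  0.76  0.    3.06]
[ 0.06  0.33 -0.04  1.2   0.    3.06]
[-0.22  0.48 -0.32  0.77  0.    2.78]
[-0.22  0.35 -0.    1.22  0.    2.78]
[ 0.4   0.37 -0.52  0.68  0.   -2.88]
[ 0.4   0.22 -0.2   1.16  0.   -2.88]
[ 0.14  0.29 -0.66  0.62  0.    3.14]
[ 0.14  0.11 -0.33  1.13  0.    3.14]
[-0.07  0.54 -0.2   0.83  0.    1.35]
[-0.07  0.43  0.12  1.26  0.    1.35]
[-0.07  0.54 -0.2   0.83  0.   -1.79]
[-0.07  0.43  0.12  1.26  0.   -1.79]
[-0.61  0.34 -0.58  0.65  0.    1.01]
[-0.61  0.17 -0.26  1.14  0.    1.01]
[-0.61  0.34 -0.58  0.65  0.   -2.13]
[-0.61  0.17 -0.26  1.14  0.   -2.13]
```

```bash
cat >> h.py <<'E'
Q=q(np.radians(188.3))
def st(t): o=manip.get_obs(); print(t,"t%.1f"%o["clock"],np.round(o["tcp_pos"],4),"w%.3f"%o["width"],"gf",np.round(o["grasp_force"],1),"F",np.round(o["wrist_force"],1))
def pick(n,c,zs,qq=Q,up=.17,F=25):
    h,w0,w1=G[n]
    manip.goto([*c,up],qq); manip.command_gripper(w0)
    print(n,"hit",manip.move_l([*c,zs+h],rate=.18,force_limit=12)); manip.command_gripper(0,F); st("gripped")
    manip.move_l([*c,up],rate=.2); st("lifted")
def place(n,c,zs,qq=Q,up=.17):
    h,w0,w1=G[n]
    manip.goto([*c,up],qq)
    print(n,"hit",manip.move_l([*c,zs+h+.001],rate=.12,force_limit=6)); st("down"); manip.command_gripper(w1)
    manip.move_l([*c,up],rate=.2); st("released")
E
python3 - <<'E'
from h import *
p=manip.camera("top"); X=cloud(p).reshape(-1,3); a=np.radians(8.3)
d=X[:,:2]-[.5903,.042]; sx=d[:,0]*np.cos(a)+d[:,1]*np.sin(a); sy=-d[:,0]*np.sin(a)+d[:,1]*np.cos(a)
for s in (-.09,-.045,0,.045,.09):
    m=(abs(sy-s)<.02)&(sx>.05)&(X[:,2]>.03); print(s,"panel front own x",np.round(sx[m].min(),3), np.round(X[m][sx[m]<sx[m].min()+.02][:,2].max(),3))
pick("jar",HOME["jar"],.012); 
E
```

```text
-0.09 panel front own x 0.073 0.062
-0.045 panel front own x 0.079 0.061
0 panel front own x 0.086 0.061
0.045 panel front own x 0.093 0.062
0.09 panel front own x 0.098 0.061
jar hit False
gripped t4.0 [0.5458 0.1164 0.0351] w0.473 gf 24.5 F [-1.3  0.3  6.6]
lifted t4.8 [0.5447 0.1162 0.1691] w0.471 gf 25.4 F [-0.1  0.6 -2.4]
```

```bash
python3 - <<'E'
from h import *
place("jar",MAT["jar"],.008)
pick("pot",HOME["pot"],.012); place("pot",MAT["pot"],.008)
pick("block",HOME["block"],.012)
save(manip.camera("wrist"),"w1")
E
```

```text
jar hit True
down t6.8 [0.4124 0.2636 0.0311] w0.475 gf 26.4 F [ 0.5 -0.1  5.7]
released t7.9 [0.4124 0.2641 0.1691] w0.679 gf 0.0 F [ 0.7 -0.5  0.3]
pot hit False
gripped t10.6 [0.5572 0.0371 0.017 ] w0.315 gf 24.2 F [-0.7 -0.   5.2]
lifted t11.5 [0.5562 0.0371 0.1691] w0.315 gf 24.6 F [-0.1 -0.4 -1.1]
pot hit True
down t13.6 [0.4458 0.1981 0.0129] w0.315 gf 25.4 F [-0.4 -0.6  6.8]
released t14.8 [0.4458 0.1984 0.169 ] w0.503 gf 0.0 F [ 0.3 -0.1 -0.3]
block hit False
gripped t17.4 [ 0.5688 -0.0422  0.0145] w0.323 gf 24.9 F [-2.2 -0.1  6.8]
lifted t18.4 [ 0.5677 -0.042   0.1691] w0.315 gf 24.8 F [ 0.5 -0.  -1.7]
```

View pics/w1.png

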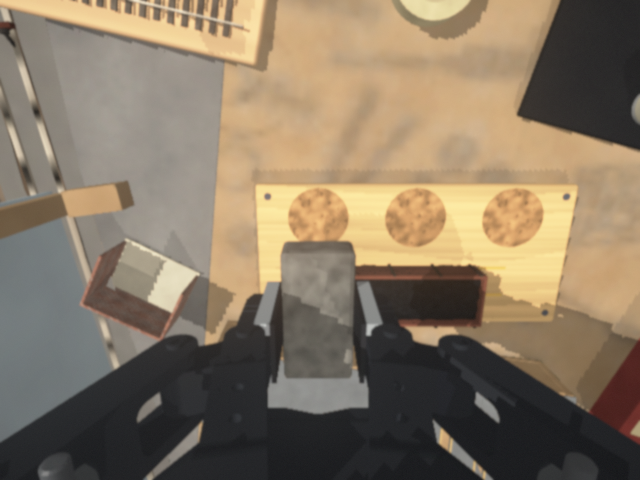

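The block is held squarely at (318,310), the wagon hasn't moved and all three cork discs are empty. I'll put the block down, then check the mat and the wagon.

```bash
python3 - <<'E'
from h import *
place("block",MAT["block"],.008)
manip.goto([.5,-.05,.25],QW)
E
python3 look.py top top2 wagon jar block pot tape pin_tin track_board
python3 - <<'E'
import cv2
i=cv2.imread("pics/top2.png")[160:330,180:480]; cv2.imwrite("pics/top2c.png",cv2.resize(i,None,fx=2.6,fy=2.6))
E
```

```text
block hit True
down t20.7 [0.4046 0.1402 0.0103] w0.321 gf 25.5 F [-0.6  0.4  5.2]
released t21.9 [0.4046 0.1404 0.1692] w0.482 gf 0.0 F [ 0.5  0.6 -0.8]
[0.30870612 0.05444918 1.22864964] [ 0.17991096 -0.00889791 -0.98364266]
wagon 0.87 [297. 187. 346. 213.] ztop 0.056 rect c [533.9  27.5] size [202.5 104.4] long dir deg 8.8
jar 0.68 [213. 275. 236. 295.] ztop 0.075 rect c [412.2 263.3] size [35.6 37.3] long dir deg -89.1
block 0.88 [272. 278. 289. 304.] ztop 0.027 rect c [404.7 139.9] size [53.4 27.7] long dir deg 9.0
pot 0.59 [245. 266. 257. 282.] ztop 0.042 rect c [445.1 197.8] size [25.3 23.1] long dir deg 89.3
tape 0.43 [266. 182. 350. 246.] ztop 0.016 rect c [553.3  95.4] size [189.1 257.6] long dir deg -13.0
pin_tin 0.71 [195. 144. 234. 201.] ztop 0.038 rect c [684.1 297.6] size [ 66.9 116.7] long dir deg -11.8
track_board 0.84 [447. 268. 465. 303.] ztop 0.014 rect c [ 409. -183.] size [ 71.7 220.5] long dir deg -85.7
```

View pics/top2c.png

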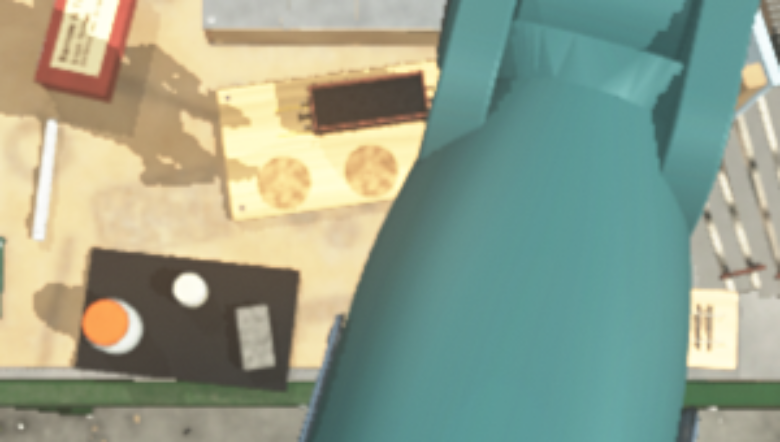

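All three stand upright on the mat: jar (110,325), pot (190,290) and block (255,335) in the crop. The wagon hasn't moved, so I'll transfer it now.

```bash
cat >> h.py <<'E'
G["wagon"]=(.006,.72,.66)
E
python3 - <<'E'
from h import *
pick("wagon",W,.012,QW)
manip.goto([*(T(0,0)),.17],QT)
place("wagon",T(0,0),.015,QT)
manip.goto([.3,.3,.25],Q)
E
python3 look.py top top3 wagon jar block pot tape track_board
python3 - <<'E'
import cv2
i=cv2.imread("pics/top3.png")[160:330,180:480]; cv2.imwrite("pics/top3c.png",cv2.resize(i,None,fx=2.6,fy=2.6))
E
```

```text
wagon hit False
gripped t25.7 [0.613  0.0397 0.019 ] w0.488 gf 30.7 F [-0.7 -0.8  7.3]
lifted t26.6 [0.6119 0.0398 0.1689] w0.486 gf 29.8 F [ 1.  -0.1 -1.3]
wagon hit True
down t29.2 [ 0.419  -0.1956  0.0219] w0.487 gf 31.1 F [-1.   0.6  8. ]
released t30.4 [ 0.4192 -0.1957  0.1691] w0.658 gf 0.0 F [-0.3  0.2 -0.3]
[0.30870612 0.05444918 1.22864964] [ 0.17991096 -0.00889791 -0.98364266]
wagon 0.56 [396. 271. 454. 297.] ztop 0.058 rect c [ 418.  -194.7] size [104.   43.5] long dir deg 86.7
jar 0.55 [211. 274. 234. 296.] ztop 0.075 rect c [412.1 263.2] size [36.8 36.5] long dir deg 33.6
block 0.66 [271. 278. 289. 304.] ztop 0.027 rect c [404.5 139.9] size [54.9 27.5] long dir deg 8.6
pot 0.46 [248. 268. 259. 280.] ztop 0.041 rect c [445.  196.4] size [23.4 23. ] long dir deg 0.8
tape 0.8 [321. 288. 349. 307.] ztop 0.020 rect c [384.2  12.8] size [55.1 57. ] long dir deg -45.3
track_board 0.75 [384. 267. 466. 307.] ztop 0.023 rect c [ 417.7 -197.5] size [158.   44.7] long dir deg 87.9
```

View pics/top3c.png

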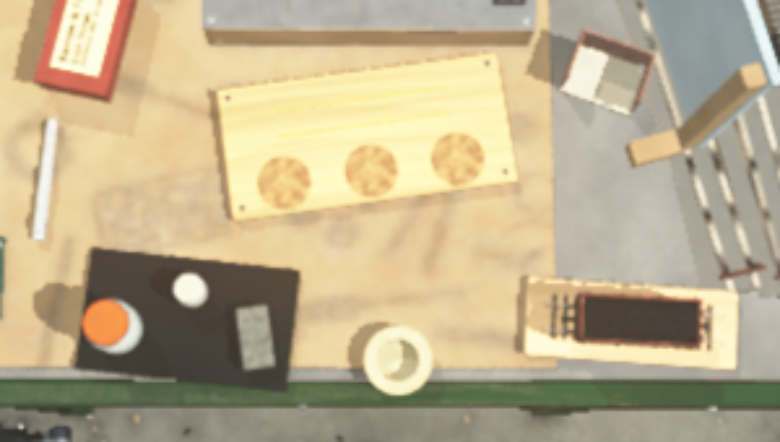

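The wagon is centred on the track at crop (640,320), straight and at the right height, and the tape hasn't moved. Now I'll put the three things back.

```bash
python3 - <<'E'
from h import *
for n in ("block","pot","jar"):
    pick(n,MAT[n]+[-.0005,-.0004],.008); place(n,HOME[n],.012)
manip.goto([.3,.3,.3],Q)
E
python3 look.py top top4 wagon jar block pot tape pin_tin
python3 - <<'E'
import cv2
i=cv2.imread("pics/top4.png")[160:330,180:480]; cv2.imwrite("pics/top4c.png",cv2.resize(i,None,fx=2.6,fy=2.6))
E
```

```text
block hit False
gripped t35.1 [0.4051 0.1402 0.0103] w0.319 gf 24.4 F [-1.4  0.   8.3]
lifted t36.0 [0.4041 0.14   0.1693] w0.320 gf 24.8 F [0.3 0.7 0.1]
block hit True
down t38.3 [ 0.5675 -0.0417  0.0143] w0.324 gf 25.7 F [-1.3  0.7  8. ]
released t39.5 [ 0.5677 -0.042   0.169 ] w0.480 gf 0.0 F [ 0.1 -0.2 -0.2]
pot hit True
gripped t41.9 [0.445  0.1978 0.0215] w0.305 gf 24.7 F [-0.2 -1.   1.2]
lifted t42.8 [0.4453 0.198  0.1691] w0.308 gf 24.6 F [ 0.7 -1.3  0.1]
pot hit True
down t44.7 [0.5554 0.0377 0.0243] w0.316 gf 26.5 F [ 0.5  0.2 -0.2]
released t45.9 [0.5562 0.0371 0.169 ] w0.501 gf 0.0 F [ 0.4 -0.8  0.1]
jar hit False
gripped t48.6 [0.413  0.2642 0.0311] w0.475 gf 24.3 F [-2.  -0.9  8.9]
lifted t49.4 [0.4119 0.2637 0.1692] w0.471 gf 25.4 F [ 0.3 -0.5 -1.8]
jar hit True
down t51.3 [0.5441 0.1166 0.0351] w0.474 gf 26.4 F [-1.6  0.8  6.7]
released t52.5 [0.5446 0.1162 0.169 ] w0.676 gf 0.0 F [-0.9 -0.5 -1.2]
[0.30870612 0.05444918 1.22864964] [ 0.17991096 -0.00889791 -0.98364266]
wagon 0.97 [397. 273. 452. 294.] ztop 0.059 rect c [ 417.8 -194.9] size [103.6  42.8] long dir deg 86.1
jar 0.81 [276. 216. 296. 243.] ztop 0.079 rect c [540.7 116.4] size [37.2 36.1] long dir deg 27.1
block 0.6 [319. 287. 347. 312.] ztop 0.020 rect c [384.8  13.3] size [55.4 53. ] long dir deg 89.9
tape 0.97 [320. 287. 350. 311.] ztop 0.020 rect c [384.3  12.7] size [55.2 57.3] long dir deg -44.8
pin_tin 0.67 [195. 144. 233. 202.] ztop 0.037 rect c [684.4 297.9] size [ 68.  117.7] long dir deg -11.7
```

View pics/top4c.png

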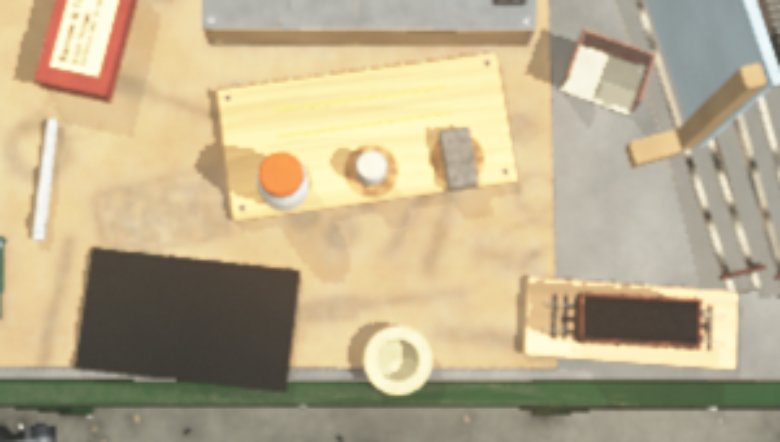

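Everything looks back on its disc. The networks missed the pot and block this time, so I'll check those two straight from the depth data.

```bash
python3 - <<'E'
from h import *
p=manip.camera("top"); X=cloud(p).reshape(-1,3)
for n,z in (("jar",.07),("pot",.036),("block",.024)):
    m=(np.linalg.norm(X[:,:2]-HOME[n],axis=1)<.038)&(X[:,2]>z); r=cv2.minAreaRect((X[m][:,:2]*1000).astype(np.float32)); print(n,np.round(HOME[n]*1000,1),r,X[m][:,2].max(),X[m][:,2].std())
save(manip.camera("side"),"side")
st("")
E
```

```text
jar [545.1 116.3] ((540.6453857421875, 116.17216491699219), (36.25288391113281, 36.945556640625), 89.71656799316406) 0.0826335359647945 0.0020621236251210685
pot [556.7  37.1] ((556.049560546875, 38.22214126586914), (26.576356887817383, 25.53292465209961), 0.580230176448822) 0.046709828881274396 0.0024384503321814273
block [568.2 -42.1] ((566.8817749023438, -41.44844436645508), (55.645050048828125, 27.67731475830078), 8.856216430664062) 0.036594381348238114 0.0021296684347869473
 t54.2 [0.3002 0.2999 0.2999] w0.680 gf 0.0 F [-0.3 -0.2  0.2]
```

View pics/side.png

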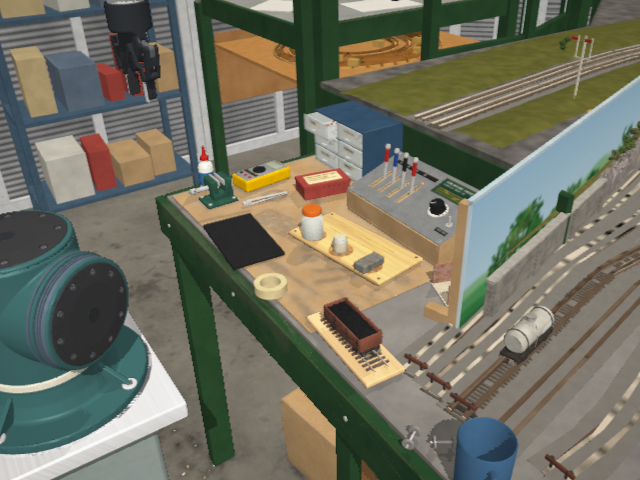

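The side view shows the jar (312,222), pot (340,242) and block (368,262) upright and within 5 mm of where they started. The wagon is on the track at (352,325), and the tape and tin are where they were.

```bash
python3 -c "
from h import *
print(manip.finish_job())"
```

```text
the job is handed in; nothing more can be done
None
```

I handed the job in at about 54 s of the 152 s allowed: the wagon stands on the middle of the track, the jar, block and pot are back upright on their own discs (all within about 5 mm), and the tape and tin did not move; the system gave no verdict.

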